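# Make up two BMX parts orders in their picking trays

## Robot

A 7-joint arm with a two-finger parallel gripper is mounted at the origin on the work surface. World frame = base frame: x ahead of the robot, y to its left, z up, the work surface at z = 0. Lengths are in m, angles in degrees, forces in N, time in s.
With the tool pointing down it reaches from about 0.425 to 0.875 m from the base axis. Payload 4.7 kg.
Tool frame: the origin (TCP) lies at the very end of the fingers, on their centre line; the grasp point (between the pads) lies 19 mm behind it; z points along the fingers, y is the line along which they close (so a half turn about z gives the same grasp; the last joint's range is limited). The gripper opens to 87 mm and grips with 3 to 60 N. Pads are 19 mm wide; open, the fingers measure 117 mm over their backs; the gripper's body (75 mm by 190 mm) begins 51 mm behind the grasp point.
Start: joints at [-63.65, 18.392, -4.016, 83.108, 1.295, 78.541, -3.26], TCP at [0.28, 0.586, 0.223] pointing down, gripper open.
Joint ranges: [-163.93, 163.93], [-17.29, 119.83], [-79.2, 71.16], [3.27, 140.29], [-89.18, 269.18], [5.43, 117.66], [-154.24, 154.24]. Speed limits (degrees/s): [147.25, 147.25, 180, 180, 180, 180, 180].

## Interface

Orientations are given as [roll, pitch, yaw] about the fixed x, y, z axes, in that order (R = Rz(yaw) Ry(pitch) Rx(roll)).
In Python, from cell import get_obs, eyes, env gives the robot as it stands.
- The arm moves only by the tool servo_tool, never from a script. Its argument "series" is a list that holds one entry, the list of rows, each a list of 7 numbers: the shift along the tool's x, y, z in units of 300 mm (1.0 is 300 mm), then the turn, a rotation vector about the tool's x, y, z in units of pi rad (1.0 is pi rad), then the opening, from 0 (shut) to 1 (fully open). In form: [[[tx, ty, tz, wx, wy, wz, gripper], ...]]. A call has 1 to 12 rows; each row is the pose to reach, as a shift and turn from the pose commanded when the call began, along the tool's axes at that moment, turning the shorter way round; what a row does not reach only later rows make up. A row lasts 1/12 s, in which the tool goes at most 41.7 mm and 7.16 degrees, less where a joint would pass 70% of its speed; a pose out of reach is approached as far as the arm can. A call with a number of a shift or a turn outside -1 to 1 is refused whole. A call with a gripper value outside its range is refused whole. The fingers move at their own pace and stop on an object; "grip_force" is the grip in N (left out, the last holds). Time passes only in rows, so rows that repeat a pose let the fingers close. It gives the time, the measured TCP pose, the force, the opening and the grip force at its end, in the units of the state.
- get_obs(): the state, without advancing time (a new reading comes with each control period).
- eyes.read_camera(name): name is "scene" or "top"; returns a dict with "frame" (420x560x3 uint8, red, green, blue), "depth" (420x560 float32, m along the optical axis (not along the pixel's ray), 0 where there is no reading), "fx", "fy", "cx", "cy" (pixels), "origin" and "rotation" of the camera in the world. Camera axes: x right, y down, z forward; pixel columns grow to the right and rows downward; lengths in m; the calibration is good to about 2 mm. A picture is of the moment at which its call begins.
- env.sign_off(): hands the job in; it is judged then, once.
The state is a dict: "time_s": time; "qpos": joint angles; "joint_velocities": joint speeds; "effort": joint torques, N m; "tool_pos": TCP position; "tool_rot": TCP orientation; "force": force on the tool from outside, world axes, zero at the start; "wrist_torque": the same for the moment, N m; "grip_width": finger opening in m; "grasp_force": force on a finger pad.
Only numpy, scipy, OpenCV 4.12 (cv2) and the standard library are available. Lean on these libraries where they do the work, as an engineer would, in place of code of your own. Each camera call takes 0.05 s, during which the arm holds its last target. There are 200 camera calls.

## Task

Make up the two customer orders from the BMX parts standing on the desk, one part to a tray cell: the front-end order goes in the three-cell tray, with the handlebar stem in the wide cell and the plain headset spacer and the bar-end plug in the two narrow cells (either way round), and the rear-wheel order goes in the two-cell tray, with the long peg and the driver cog (either way round). Set each part down rather than dropping it, so that it ends flat on the floor of its cell the same way up as it stood on the desk; leave the short peg and the seat clamp where they stand.

Things in the scene. Friction and masses are not known exactly. Their poses are not given: they have to be found in the camera images.
- tray_front: Three-cell picking tray of light plywood, 262 long (x) x 120 wide (y), fixed to the desk; origin at the centre of its underside, on the desk; x along its length, z up. Floor 5 mm thick; outer walls and cross walls 5 mm thick, their tops 18 mm above the desk (13 mm above the floor). Every cell is 110 mm wide in y (inner). The wide cell, 110 mm in x, is at the -x end, centred at x = -71 mm; the two narrow cells, each 66 mm in x, are centred at x = +22 mm and x = +93 mm.
- tray_rear: Two-cell picking tray of the same plywood, 155 long (x) x 120 wide (y), fixed to the desk; origin at the centre of its underside, on the desk; x along its length, z up. Floor 5 mm thick, wall tops 18 mm above the desk, walls 5 mm thick. Two equal cells, each 70 mm in x and 110 mm in y (inner), centred at x = -37.5 mm and x = +37.5 mm.
- stem: Black handlebar stem lying flat, about 0.28 kg: 86 mm long (x), 50 mm wide (y), 34 mm high; rounded at the -x end (steerer clamp, narrowing to 37 mm wide over the last 20 mm), square at the +x end (bar clamp). Origin at the centre of its underside, z up. Origin midway along the length; the flat sides from x = -20 to +40 mm are parallel, to be gripped across the 50 mm.
- spacer: Plain headset spacer: smooth bare-aluminium ring without ears, 36 mm outside diameter, 28 mm hole, 15 mm high, 0.03 kg, lying flat. Origin at the centre of its underside, z up. 
- bar_plug: Black bar-end plug, 0.03 kg, standing on its flange: flange 34 mm diameter and 5 mm thick at the bottom, above it a stub 20 mm in diameter up to 35 mm height. Origin at the centre of its underside, z up. 
- long_peg: Long axle peg: dark steel tube standing upright with its open mouth up, 40 mm diameter, 100 mm high, about 0.34 kg, the tallest part of the stock (next is the short peg). The stock parts stand at least 95 mm apart between centres; a yellow note pad (76 mm square, 13 mm high) and a tealight glass (62 mm in diameter, 45 mm high), not listed, stand among them at the same spacing. Origin at the centre of its underside, z up. 
- driver: Driver cog, steel, 0.16 kg, standing on its toothed end: nine small teeth at the bottom (up to 6 mm height, 47 mm across), above them a smooth shell 35 mm in diameter up to 32 mm height. Origin at the centre of its underside, z up. 
- short_peg: Short peg, not ordered, to be left where it stands: dark steel tube standing upright, 32 mm diameter, 55 mm high. Origin at the centre of its underside, z up. 
- seat_clamp: Seat clamp, not ordered, to be left where it lies: bare-aluminium ring like the spacer (36 mm diameter, 15 mm high) but split, with two pinch ears and a bolt that stick out to 31 mm from the centre towards its +x. Origin at the centre of its underside, z up. 
There are look-alikes about, which are no part of the job. What is shaped like the driver but yellow is not meant. Leave any pink look-alike of the spacer alone.

How it is judged (in metres and radians):
At the end, for the whole second after the job is handed in: Stem in the wide cell, spacer and plug one each in the narrow cells, long peg and driver cog one each in the two-cell tray: centres within 20 mm (stem 32) of the cell's centre along the tray, 42 mm across; undersides 2 to 9 mm above the desk, tilt under 0.12 rad, released, under 0.02 m/s (x of stem in the frame of tray_front between -0.103 and -0.039 m and y of stem in the frame of tray_front between -0.042 and 0.042 m and ((x of spacer in the frame of tray_front between 0.002 and 0.042 m and y of spacer in the frame of tray_front between -0.042 and 0.042 m and x of bar_plug in the frame of tray_front between 0.073 and 0.113 m and y of bar_plug in the frame of tray_front between -0.042 and 0.042 m) or (x of spacer in the frame of tray_front between 0.073 and 0.113 m and y of spacer in the frame of tray_front between -0.042 and 0.042 m and x of bar_plug in the frame of tray_front between 0.002 and 0.042 m and y of bar_plug in the frame of tray_front between -0.042 and 0.042 m)) and ((x of long_peg in the frame of tray_rear between -0.0575 and -0.0175 m and y of long_peg in the frame of tray_rear between -0.042 and 0.042 m and x of driver in the frame of tray_rear between 0.0175 and 0.0575 m and y of driver in the frame of tray_rear between -0.042 and 0.042 m) or (x of long_peg in the frame of tray_rear between 0.0175 and 0.0575 m and y of long_peg in the frame of tray_rear between -0.042 and 0.042 m and x of driver in the frame of tray_rear between -0.0575 and -0.0175 m and y of driver in the frame of tray_rear between -0.042 and 0.042 m)) and height (world z) of stem between 0.002 and 0.009 m and angle between each of stem, spacer, bar_plug, long_peg, driver's own z axis and vertical below 0.12 rad and linear speed of each of stem, spacer, bar_plug, long_peg, driver below 0.02 m/s and contact force between the fingers and stem below 0.05 N and height (world z) of spacer between 0.002 and 0.009 m and contact force between the fingers and spacer below 0.05 N and height (world z) of bar_plug between 0.002 and 0.009 m and contact force between the fingers and bar_plug below 0.05 N and height (world z) of long_peg between 0.002 and 0.009 m and contact force between the fingers and long_peg below 0.05 N and height (world z) of driver between 0.002 and 0.009 m and contact force between the fingers and driver below 0.05 N); the robot touches nothing.
It fails at once if a part that is not on either order (short peg, seat clamp) is shifted more than 25 mm or knocked over (distance of any of short_peg, seat_clamp from where it was at the start of the episode above 0.025 m or angle between any of short_peg, seat_clamp's own z axis and vertical above 0.5 rad).
It fails at once if an ordered part is dropped: let go with its underside more than 35 mm above the desk ((height (world z) of stem above 0.035 m and contact force between the fingers and stem below 0.02 N) or (height (world z) of spacer above 0.035 m and contact force between the fingers and spacer below 0.02 N) or (height (world z) of bar_plug above 0.035 m and contact force between the fingers and bar_plug below 0.02 N) or (height (world z) of long_peg above 0.035 m and contact force between the fingers and long_peg below 0.02 N) or (height (world z) of driver above 0.035 m and contact force between the fingers and driver below 0.02 N)).
It also fails if it takes over 144 s, if anything falls off the work surface, if the arm or the gripper's body presses on something with over 40 N, if the wrist force passes 120 N, or if a joint passes its speed limit or range.

## Working session

There is one attempt and no reset: what is moved stays moved. The work goes in short steps, Python scripts to look and compute and a tool call to move; the robot and the scene stay as the last step left them, time stands still between calls to the robot, and variables do not carry over. Pictures are saved under pics/ and viewed, at most 14 in all, crops included, and the job is handed in when it is done.

Besides the shell and the picture viewer there is one more tool, called after "Emit:" as a command line: name --argument value ..., lists and objects as JSON in quotes. servo_tool: Moves the arm, as the interface text tells. Shifts and turns lie within -1 to 1; 1 stands for 300 mm of shift or pi rad of turn. Its arguments: {"type":"object","properties":{"series":{"type":"array"},"grip_force":{"type":"number"}},"required":["series"]}

```bash
mkdir -p pics; ls; cat > h.py <<'E'
import numpy as np, cv2
from cell import get_obs, eyes, env
def cam(n):
    c=eyes.read_camera(n); c['R']=np.array(c['rotation']); c['o']=np.array(c['origin']); 
    if c['R'].shape!=(3,3): print('rot',c['R'])
    return c
def ray(c,u,v,z):
    d=c['R']@np.array([(u-c['cx'])/c['fx'],(v-c['cy'])/c['fy'],1.]); return c['o']+d*(z-c['o'][2])/d[2]
def cloud(c):
    v,u=np.mgrid[:420,:560]; D=c['depth']
    P=np.stack([(u-c['cx'])/c['fx']*D,(v-c['cy'])/c['fy']*D,D],-1)
    return P@c['R'].T+c['o']
E
python3 - <<'E'
from h import *
for n in ('top','scene'):
    c=cam(n); cv2.imwrite(f'pics/{n}0.png',cv2.resize(c['frame'][:,:,::-1],(800,600),interpolation=cv2.INTER_CUBIC)); print(n,c['o'],c['R'],c['fx'],c['cx'],c['cy'])
    np.savez(f'{n}0.npz',**{k:np.array(v) for k,v in c.items()})
print(get_obs())
E
```

```text
pics
rot [-166.83218019   -0.20397197  -87.32055496]
top [ 0.32303946 -0.00525161  0.98833655] [-166.83218019   -0.20397197  -87.32055496] 450.64064188705754 280.7461911277376 204.87712344625587
rot [-136.08036382   -0.89460283  145.13383608]
scene [0.82800178 0.45290878 0.60118933] [-136.08036382   -0.89460283  145.13383608] 436.36151316794013 273.91230321220945 212.94052072151496
{'time_s': 0.1, 'qpos': array([-63.65067581,  18.43488215,  -4.01533604,  83.16878774,
         1.29591749,  78.53865686,  -3.26210852]), 'joint_velocities': array([ 0.08141991, -0.04205733,  0.00767479, -0.26809374, -0.03436384,
       -0.09364235, -0.04662344]), 'effort': array([-1.87195442e-04, -4.92570341e+01, -4.05669808e-01, -3.13397563e+01,
       -6.43305550e-02,  3.94386775e-02,  5.75981562e-05]), 'tool_pos': array([0.28009742, 0.58601282, 0.22156238]), 'tool_rot': array([-1.79902954e+02,  6.34402912e-03,  1.54458184e+02]), 'force': array([ 0.23926627, -0.04395339, -0.22331829]), 'wrist_torque': array([ 0.06254692,  0.00775347, -0.05070037]), 'grasp_force': 0.0, 'grip_width': 0.08691184139491298}
```

```bash
python3 - <<'E'
s=open('h.py').read()
s=s.replace("c['R']=np.array(c['rotation'])","c['R']=Rotation.from_euler('xyz',c['rotation'],degrees=True).as_matrix()").replace("import numpy as np, cv2","import numpy as np, cv2\nfrom scipy.spatial.transform import Rotation")
s=s.replace("    if c['R'].shape!=(3,3): print('rot',c['R'])\n","")
open('h.py','w').write(s)
E
python3 - <<'E'
from h import *
c=dict(np.load('top0.npz')); c['R']=Rotation.from_euler('xyz',c['rotation'],degrees=True).as_matrix()
P=cloud(c); ok=c['depth']>0
H=np.where(ok,P[...,2],0); print(np.median(H))
m=((H>0.009)&(H<0.13)).astype(np.uint8)
n,l,st,ce=cv2.connectedComponentsWithStats(m)
for i in range(1,n):
    if st[i,4]>60:
        q=P[l==i]; top=np.percentile(q[:,2],95); qt=q[q[:,2]>top-.006]
        print(st[i],ce[i].round(),'h',top.round(3),'topc',qt.mean(0).round(3),'ext',np.ptp(q[:,:2],axis=0).round(3),c['frame'][l==i].mean(0).round())
E
```

```text
0.0012305538086769263
[   0   19   62   74 1915] [33. 65.] h 0.124 topc [0.837 0.571 0.124] ext [0.125 0.078] [41. 30. 21.]
[ 111   37   42   46 1413] [132.  59.] h 0.117 topc [0.861 0.358 0.115] ext [0.086 0.086] [114. 104.  72.]
[ 184   51  183   52 9087] [275.  77.] h 0.023 topc [0.864 0.03  0.02 ] ext [0.149 0.434] [52. 41. 31.]
[ 379   54   42   44 1037] [400.  76.] h 0.037 topc [ 0.883 -0.269  0.035] ext [0.107 0.099] [54. 39. 27.]
[ 449   55   45   46 1494] [471.  78.] h 0.114 topc [ 0.86  -0.411  0.113] ext [0.084 0.087] [104.  93.  63.]
[ 507   55   53   48 1552] [533.  79.] h 0.12 topc [ 0.86  -0.558  0.122] ext [0.077 0.076] [115.  98.  75.]
[497 109  34  30 460] [512. 125.] h 0.115 topc [ 0.742 -0.495  0.115] ext [0.032 0.03 ] [96. 39. 29.]
[206 117  23  33 534] [217. 133.] h 0.101 topc [0.695 0.148 0.1  ] ext [0.041 0.039] [69. 53. 39.]
[ 323  124   39   37 1086] [342. 143.] h 0.017 topc [ 0.705 -0.131  0.014] ext [0.093 0.088] [195. 204.  70.]
[   0  128   62  101 5430] [ 27. 177.] h 0.111 topc [0.581 0.56  0.11 ] ext [0.201 0.111] [135. 102.  49.]
[274 133  22  16 149]
[... 621 characters left out ...]
93] [229. 191.] h 0.038 topc [0.573 0.117 0.036] ext [0.019 0.021] [85. 64. 44.]
[ 505  207   55  113 5513] [533. 263.] h 0.024 topc [ 0.449 -0.548  0.02 ] ext [0.239 0.129] [57. 49. 40.]
[208 235  18  17 236] [216. 243.] h 0.035 topc [0.458 0.137 0.033] ext [0.033 0.034] [132. 116.  93.]
[317 237  42  33 905] [338. 254.] h 0.038 topc [ 0.445 -0.125  0.035] ext [0.066 0.087] [66. 46. 27.]
[270 248  16  17  92] [278. 256.] h 0.018 topc [0.437 0.003 0.015] ext [0.035 0.033] [182. 181. 162.]
[196 273  19  18 247] [204. 281.] h 0.036 topc [0.376 0.156 0.033] ext [0.035 0.036] [171. 170.   3.]
[271 283  17  17  93] [279. 291.] h 0.019 topc [ 0.363 -0.004  0.016] ext [0.034 0.034] [192. 129. 127.]
```

View pics/top0.png

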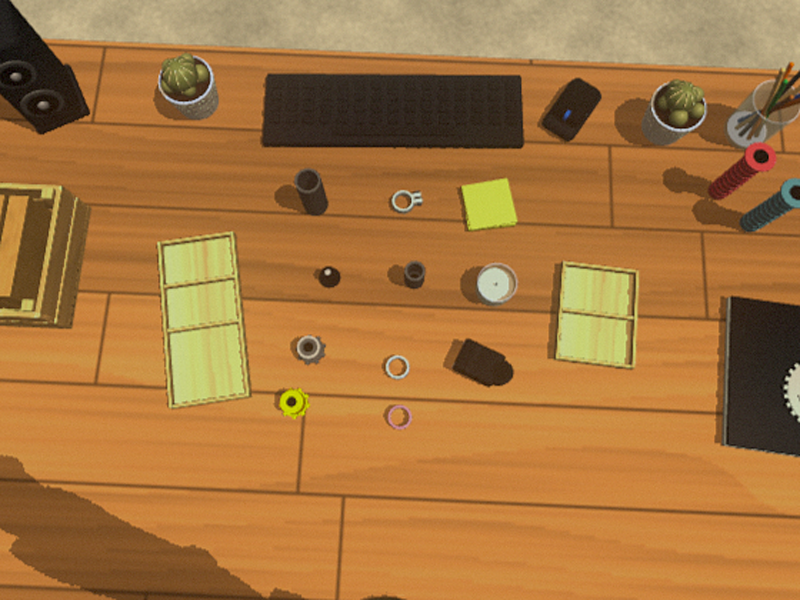

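View pics/scene0.png

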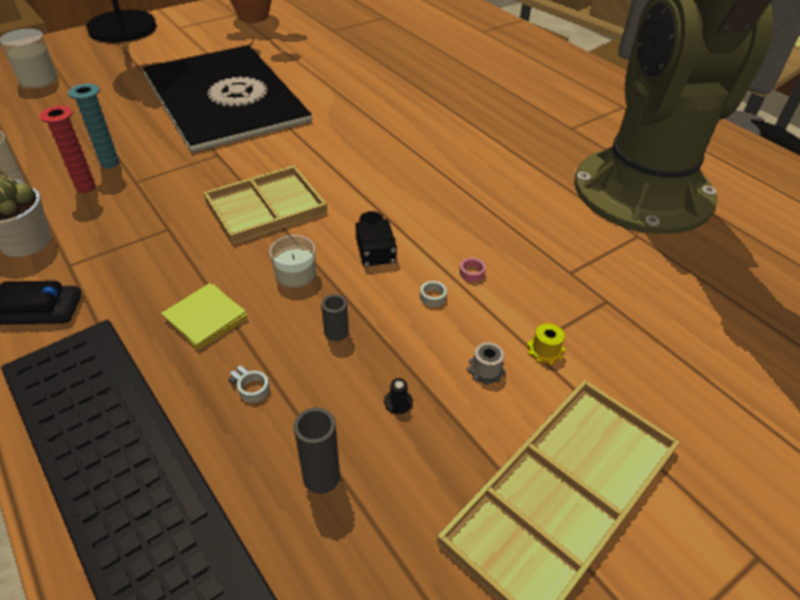

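Top view (800-scale): plain silver ring at (397,366) vs eared clamp (403,201) and pink ring (399,417); grey driver (309,348) vs yellow one (293,402); plug (329,276); long peg (311,192); short peg (414,273); stem (483,362); front tray (204,320), rear tray (597,315). The spacer is the silver ring without ears, and the driver is the grey one. I'll confirm both in a crop and measure.

```bash
cat > meas.py <<'E'
from h import *
C={}
for n in ('top','scene'):
    c=dict(np.load(n+'0.npz')); c['R']=Rotation.from_euler('xyz',c['rotation'],degrees=True).as_matrix(); C[n]=c
def near(c,x,y,r,z0,z1):
    P=cloud(c); return P[(c['depth']>0)&(np.hypot(P[...,0]-x,P[...,1]-y)<r)&(P[...,2]>z0)&(P[...,2]<z1)]
for n,c in C.items():
    print(n)
    for nm,x,y,h,r in (('spacer',.437,.003,.015,.03),('plug',.573,.117,.035,.02),('peg',.695,.148,.1,.035),('driver',.458,.137,.032,.03),('short',.577,-.016,.055,.03)):
        q=near(c,x,y,r,h-.004,h+.006)
        (a,b),rr=cv2.minEnclosingCircle(q[:,:2].astype(np.float32)); print(nm,round(a,4),round(b,4),'r',round(rr,4),'med z',np.median(q[:,2]).round(4))
    for nm,x,y,r,z0,z1 in (('stem',.445,-.125,.06,.028,.042),('tf',.5,.308,.17,.012,.025),('tr',.532,-.302,.12,.012,.025)):
        q=near(c,x,y,r,z0,z1); print(nm,len(q),np.array(cv2.minAreaRect(q[:,:2].astype(np.float32))[0]).round(4),cv2.minAreaRect(q[:,:2].astype(np.float32))[1:],np.median(q[:,2]).round(4))
        if nm=='stem':
            d=q[:,:2]-q[:,:2].mean(0); w,V=np.linalg.eigh(d.T@d); print(' axis',np.degrees(np.arctan2(V[1,1],V[0,1])))
E
python3 meas.py
python3 - <<'E'
import cv2
a=cv2.imread('pics/top0.png')[150:450,270:550]; b=cv2.imread('pics/scene0.png')[200:500,220:600]
cv2.imwrite('pics/crop0.png',cv2.resize(cv2.hconcat([a,b]),(800,364),interpolation=cv2.INTER_CUBIC))
E
```

```text
top
spacer 0.4368 0.0032 r 0.0178 med z 0.0152
plug 0.5733 0.1167 r 0.0101 med z 0.0357
peg 0.6959 0.1486 r 0.0208 med z 0.1002
driver 0.4577 0.1381 r 0.0175 med z 0.0328
short 0.5777 -0.0157 r 0.0161 med z 0.0554
stem 860 [ 0.4444 -0.1274] ((0.08657482266426086, 0.05020013824105263), 67.81025695800781) 0.0349
 axis 67.09095606605511
tf 1268 [0.4992 0.3061] ((0.2634265124797821, 0.12160102277994156), 11.141521453857422) 0.0181
tr 852 [ 0.5327 -0.3009] ((0.12144944071769714, 0.155744731426239), 85.563720703125) 0.0184
scene
spacer 0.4373 0.0038 r 0.0183 med z 0.0154
plug 0.5741 0.1182 r 0.0106 med z 0.0362
peg 0.6953 0.1495 r 0.0205 med z 0.1005
driver 0.4582 0.1374 r 0.0183 med z 0.0333
short 0.5785 -0.0164 r 0.0173 med z 0.0555
stem 664 [ 0.4441 -0.1279] ((0.08975201845169067, 0.05043351650238037), 66.77217864990234) 0.0355
 axis 66.41600505513821
tf 2847 [0.509  0.2582] ((0.26355740427970886, 0.21838495135307312), 11.26980209350586) 0.0185
tr 865 [ 0.5324 -0.3006] ((0.12375202775001526, 0.15605437755584717), 85.17540740966797) 0.0183
```

View pics/crop0.png

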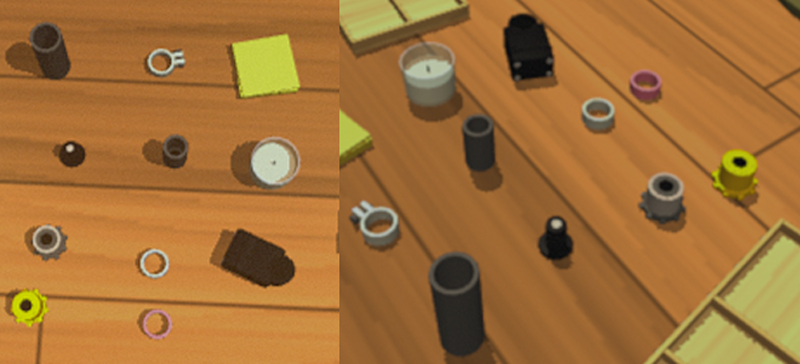

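Crop: the silver earless ring at left (153,263) is the spacer and the grey cog at left (46,240) is the driver; the pink ring (156,324), the yellow cog (29,306) and the eared clamp (165,62) stay put. Plan the moves, starting with the plug.

```bash
cat > plan.py <<'E'
import sys, numpy as np
from scipy.spatial.transform import Rotation as R
def rot(y): return R.from_euler('xyz',[180,0,y],degrees=True)
# args: x,y,z,yaw poses; one call per '/' separated group; shifts relative to group's start
def plan(start,groups):
    p,r=np.array(start[:3]),rot(start[3])
    for g in groups:
        for t in g:
            print([float(v) for v in np.r_[r.inv().apply(np.array(t[:3])-p)/.3,(r.inv()*rot(t[3])).as_rotvec()/np.pi].round(3)],t)
        p,r=np.array(g[-1][:3]),rot(g[-1][3]); print('--')
E
python3 - <<'E'
from plan import *
Y=191.14
plan((.28,.586,.223,154.46),[[(.43,.38,.18,Y)],[(.5737,.1174,.14,Y)],[(.5737,.1174,.04,Y),(.5737,.1174,.010,Y)],
 [(.5737,.1174,.15,Y)],[(.5904,.3241,.15,Y)],[(.5904,.3241,.05,Y),(.5904,.3241,.017,Y)],
 [(.5904,.3241,.12,Y)]])
E
```

```text
[-0.747, -0.404, 0.143, -0.0, 0.0, -0.204] (0.43, 0.38, 0.18, 191.14)
--
[-0.301, -0.951, 0.133, 0.0, 0.0, 0.0] (0.5737, 0.1174, 0.14, 191.14)
--
[0.0, -0.0, 0.333, 0.0, 0.0, 0.0] (0.5737, 0.1174, 0.04, 191.14)
[0.0, -0.0, 0.433, 0.0, 0.0, 0.0] (0.5737, 0.1174, 0.01, 191.14)
--
[-0.0, 0.0, -0.467, 0.0, 0.0, 0.0] (0.5737, 0.1174, 0.15, 191.14)
--
[-0.188, 0.665, 0.0, 0.0, 0.0, 0.0] (0.5904, 0.3241, 0.15, 191.14)
--
[0.0, -0.0, 0.333, 0.0, 0.0, 0.0] (0.5904, 0.3241, 0.05, 191.14)
[0.0, -0.0, 0.443, 0.0, 0.0, 0.0] (0.5904, 0.3241, 0.017, 191.14)
--
[-0.0, 0.0, -0.343, 0.0, 0.0, 0.0] (0.5904, 0.3241, 0.12, 191.14)
--
```

Emit:
servo_tool --series '[[[-0.747, -0.404, 0.143, 0, 0, -0.204, 1], [-0.747, -0.404, 0.143, 0, 0, -0.204, 1], [-0.747, -0.404, 0.143, 0, 0, -0.204, 1], [-0.747, -0.404, 0.143, 0, 0, -0.204, 1], [-0.747, -0.404, 0.143, 0, 0, -0.204, 1], [-0.747, -0.404, 0.143, 0, 0, -0.204, 1], [-0.747, -0.404, 0.143, 0, 0, -0.204, 1], [-0.747, -0.404, 0.143, 0, 0, -0.204, 1], [-0.747, -0.404, 0.143, 0, 0, -0.204, 1], [-0.747, -0.404, 0.143, 0, 0, -0.204, 1]]]' --grip_force 20

```text
time_s: 0.93
tool_pos: [0.4291, 0.3818, 0.1796]
tool_rot: [179.9, -0.0, -168.7]
force: [-0.7, 0.1, -0.0]
grip_width: 0.0871
grasp_force: 0.0
```

Emit:
servo_tool --series '[[[-0.301, -0.951, 0.133, 0, 0, 0, 1], [-0.301, -0.951, 0.133, 0, 0, 0, 1], [-0.301, -0.951, 0.133, 0, 0, 0, 1], [-0.301, -0.951, 0.133, 0, 0, 0, 1], [-0.301, -0.951, 0.133, 0, 0, 0, 1], [-0.301, -0.951, 0.133, 0, 0, 0, 1], [-0.301, -0.951, 0.133, 0, 0, 0, 1], [-0.301, -0.951, 0.133, 0, 0, 0, 1], [-0.301, -0.951, 0.133, 0, 0, 0, 1], [-0.301, -0.951, 0.133, 0, 0, 0, 1], [-0.301, -0.951, 0.133, 0, 0, 0, 1], [-0.301, -0.951, 0.133, 0, 0, 0, 1]]]'

```text
time_s: 1.93
tool_pos: [0.5734, 0.1215, 0.14]
tool_rot: [179.9, 0.0, -168.6]
force: [-0.2, 0.3, 0.4]
grip_width: 0.0868
grasp_force: 0.0
```

Emit:
servo_tool --series '[[[0, 0, 0.12, 0, 0, 0, 1], [0, 0, 0.22, 0, 0, 0, 1], [0, 0, 0.3, 0, 0, 0, 1], [0, 0, 0.3, 0, 0, 0, 1], [0, 0, 0.3, 0, 0, 0, 1]]]'

```text
time_s: 2.35
tool_pos: [0.5728, 0.1196, 0.0491]
tool_rot: [180.0, -0.1, -168.7]
force: [-0.2, -0.3, 0.8]
grip_width: 0.0867
grasp_force: 0.0
```

Emit:
servo_tool --series '[[[-0.001, -0.008, 0.07, 0, 0, 0, 1], [-0.001, -0.008, 0.13, 0, 0, 0, 1], [-0.001, -0.008, 0.13, 0, 0, 0, 1], [-0.001, -0.008, 0.13, 0, 0, 0, 0], [-0.001, -0.008, 0.13, 0, 0, 0, 0], [-0.001, -0.008, 0.13, 0, 0, 0, 0], [-0.001, -0.008, 0.13, 0, 0, 0, 0], [-0.001, -0.008, 0.13, 0, 0, 0, 0], [-0.001, -0.008, 0.13, 0, 0, 0, 0], [-0.001, -0.008, 0.13, 0, 0, 0, 0]]]'

```text
time_s: 3.18
tool_pos: [0.575, 0.1158, 0.0111]
tool_rot: [180.0, 0.0, -168.8]
force: [-0.2, -0.7, 0.7]
grip_width: 0.0483
grasp_force: 0.0
```

Emit:
servo_tool --series '[[[0, 0.003, 0, 0, 0, 0, 0], [0, 0.003, 0, 0, 0, 0, 0], [0, 0.003, 0, 0, 0, 0, 0], [0, 0.003, 0, 0, 0, 0, 0], [0, 0.003, 0, 0, 0, 0, 0], [0, 0.003, 0, 0, 0, 0, 0], [0, 0.003, 0, 0, 0, 0, 0], [0, 0.003, 0, 0, 0, 0, 0], [0, 0.003, -0.05, 0, 0, 0, 0], [0, 0.003, -0.15, 0, 0, 0, 0], [0, 0.003, -0.25, 0, 0, 0, 0], [0, 0.003, -0.35, 0, 0, 0, 0]]]'

```text
time_s: 4.18
tool_pos: [0.5742, 0.1165, 0.1166]
tool_rot: [-180.0, -0.1, -168.8]
force: [0.3, -0.3, -0.2]
grip_width: 0.0195
grasp_force: 20.0
```

Emit:
servo_tool --series '[[[-0.02, 0.07, 0, 0, 0, 0, 0], [-0.05, 0.17, 0, 0, 0, 0, 0], [-0.08, 0.28, 0, 0, 0, 0, 0], [-0.11, 0.39, 0, 0, 0, 0, 0], [-0.14, 0.5, 0, 0, 0, 0, 0], [-0.17, 0.6, 0, 0, 0, 0, 0], [-0.188, 0.668, 0, 0, 0, 0, 0], [-0.188, 0.668, 0.08, 0, 0, 0, 0], [-0.188, 0.668, 0.16, 0, 0, 0, 0], [-0.188, 0.668, 0.24, 0, 0, 0, 0], [-0.188, 0.668, 0.24, 0, 0, 0, 0], [-0.188, 0.668, 0.24, 0, 0, 0, 0]]]'

```text
time_s: 5.18
tool_pos: [0.59, 0.3235, 0.0423]
tool_rot: [-179.9, -0.2, -168.8]
force: [0.7, -0.3, 0.8]
grip_width: 0.0195
grasp_force: 20.0
```

Emit:
servo_tool --series '[[[0, 0, 0.04, 0, 0, 0, 0], [0, 0, 0.07, 0, 0, 0, 0], [0, 0, 0.084, 0, 0, 0, 0], [0, 0, 0.084, 0, 0, 0, 0], [0, 0, 0.084, 0, 0, 0, 0]]]'

```text
time_s: 5.6
tool_pos: [0.5912, 0.3242, 0.0187]
tool_rot: [180.0, 0.0, -168.8]
force: [-0.0, -0.1, -0.6]
grip_width: 0.0191
grasp_force: 20.0
```

Emit:
servo_tool --series '[[[0, 0, 0.006, 0, 0, 0, 0], [0, 0, 0.006, 0, 0, 0, 0], [0, 0, 0.006, 0, 0, 0, 0.55], [0, 0, 0.006, 0, 0, 0, 0.55], [0, 0, 0.006, 0, 0, 0, 0.55], [0, 0, 0.006, 0, 0, 0, 0.55], [0, 0, 0.006, 0, 0, 0, 0.55], [0, 0, 0.006, 0, 0, 0, 0.55], [0, 0, -0.1, 0, 0, 0, 0.55], [0, 0, -0.2, 0, 0, 0, 0.7], [0, 0, -0.3, 0, 0, 0, 0.8]]]'

```text
time_s: 6.52
tool_pos: [0.5908, 0.324, 0.1091]
tool_rot: [-180.0, -0.1, -168.8]
force: [0.1, -0.2, 0.3]
grip_width: 0.0543
grasp_force: 0.0
```

```bash
python3 - <<'E'
from plan import *
Y=191.2
plan((.5905,.324,.108,Y),[[(.47,.13,.11,Y)],[(.437,.0035,.07,Y),(.437,.0035,.04,Y),(.437,.0035,.002,Y)],
 [(.437,.0035,.10,Y)],[(.51,.20,.10,Y)],[(.5208,.3103,.10,Y),(.5208,.3103,.05,Y),(.5208,.3103,.0075,Y)]])
E
```

```text
[0.52, -0.556, -0.007, 0.0, 0.0, 0.0] (0.47, 0.13, 0.11, 191.2)
--
[0.19, -0.392, 0.133, 0.0, 0.0, 0.0] (0.437, 0.0035, 0.07, 191.2)
[0.19, -0.392, 0.233, 0.0, 0.0, 0.0] (0.437, 0.0035, 0.04, 191.2)
[0.19, -0.392, 0.36, 0.0, 0.0, 0.0] (0.437, 0.0035, 0.002, 191.2)
--
[0.0, 0.0, -0.327, 0.0, 0.0, 0.0] (0.437, 0.0035, 0.1, 191.2)
--
[-0.366, 0.595, 0.0, 0.0, 0.0, 0.0] (0.51, 0.2, 0.1, 191.2)
--
[-0.107, 0.354, 0.0, 0.0, 0.0, 0.0] (0.5208, 0.3103, 0.1, 191.2)
[-0.107, 0.354, 0.167, 0.0, 0.0, 0.0] (0.5208, 0.3103, 0.05, 191.2)
[-0.107, 0.354, 0.308, 0.0, 0.0, 0.0] (0.5208, 0.3103, 0.0075, 191.2)
--
```

Emit:
servo_tool --series '[[[0.52, -0.556, 0, 0, 0, 0, 0.9], [0.52, -0.556, 0, 0, 0, 0, 0.9], [0.52, -0.556, 0, 0, 0, 0, 0.9], [0.52, -0.556, 0, 0, 0, 0, 0.9], [0.52, -0.556, 0, 0, 0, 0, 0.9], [0.52, -0.556, 0, 0, 0, 0, 0.9], [0.52, -0.556, 0, 0, 0, 0, 0.9], [0.52, -0.556, 0, 0, 0, 0, 0.9]]]'

```text
time_s: 7.18
tool_pos: [0.4705, 0.1297, 0.1091]
tool_rot: [180.0, 0.1, -168.9]
force: [0.1, 0.2, 0.7]
grip_width: 0.0783
grasp_force: 0.0
```

Emit:
servo_tool --series '[[[0.19, -0.392, 0, 0, 0, 0, 0.8], [0.19, -0.392, 0, 0, 0, 0, 0.8], [0.19, -0.392, 0, 0, 0, 0, 0.8], [0.19, -0.392, 0, 0, 0, 0, 0.8], [0.19, -0.392, 0.1, 0, 0, 0, 0.8], [0.19, -0.392, 0.2, 0, 0, 0, 0.8], [0.19, -0.392, 0.2, 0, 0, 0, 0.8], [0.19, -0.392, 0.2, 0, 0, 0, 0.8], [0.19, -0.392, 0.2, 0, 0, 0, 0.8]]]'

```text
time_s: 7.93
tool_pos: [0.4388, 0.0048, 0.0497]
tool_rot: [-180.0, 0.1, -168.7]
force: [0.5, -0.0, 0.5]
grip_width: 0.0693
grasp_force: 0.0
```

Emit:
servo_tool --series '[[[0.004, -0.002, 0.08, 0, 0, 0, 0.8], [0.004, -0.002, 0.14, 0, 0, 0, 0.8], [0.004, -0.002, 0.154, 0, 0, 0, 0.8], [0.004, -0.002, 0.154, 0, 0, 0, 0], [0.004, -0.002, 0.154, 0, 0, 0, 0], [0.004, -0.002, 0.154, 0, 0, 0, 0], [0.004, -0.002, 0.154, 0, 0, 0, 0], [0.004, -0.002, 0.154, 0, 0, 0, 0], [0.004, -0.002, 0.154, 0, 0, 0, 0], [0.004, -0.002, 0.154, 0, 0, 0, 0], [0.004, -0.002, 0.154, 0, 0, 0, 0], [0.004, -0.002, 0.154, 0, 0, 0, 0]]]'

```text
time_s: 8.93
tool_pos: [0.4368, 0.0033, 0.0029]
tool_rot: [180.0, 0.1, -168.8]
force: [-0.9, 1.0, 5.9]
grip_width: 0.0359
grasp_force: 20.0
```

Emit:
servo_tool --series '[[[0, 0, -0.06, 0, 0, 0, 0], [0, 0, -0.16, 0, 0, 0, 0], [0, 0, -0.26, 0, 0, 0, 0], [0, 0, -0.333, 0, 0, 0, 0], [-0.05, 0.09, -0.333, 0, 0, 0, 0], [-0.11, 0.18, -0.333, 0, 0, 0, 0], [-0.17, 0.28, -0.333, 0, 0, 0, 0], [-0.23, 0.38, -0.333, 0, 0, 0, 0], [-0.29, 0.48, -0.333, 0, 0, 0, 0], [-0.366, 0.595, -0.333, 0, 0, 0, 0], [-0.366, 0.595, -0.333, 0, 0, 0, 0]]]'

```text
time_s: 9.85
tool_pos: [0.5102, 0.2088, 0.1017]
tool_rot: [179.8, 0.1, -168.3]
force: [-1.1, 0.8, 0.4]
grip_width: 0.0356
grasp_force: 20.0
```

Emit:
servo_tool --series '[[[-0.03, 0.1, 0, 0, 0, 0, 0], [-0.06, 0.2, 0, 0, 0, 0, 0], [-0.09, 0.3, 0, 0, 0, 0, 0], [-0.107, 0.354, 0, 0, 0, 0, 0], [-0.107, 0.354, 0.08, 0, 0, 0, 0], [-0.107, 0.354, 0.16, 0, 0, 0, 0], [-0.107, 0.354, 0.23, 0, 0, 0, 0], [-0.107, 0.354, 0.25, 0, 0, 0, 0], [-0.107, 0.354, 0.25, 0, 0, 0, 0], [-0.107, 0.354, 0.25, 0, 0, 0, 0]]]'

```text
time_s: 10.68
tool_pos: [0.5205, 0.3098, 0.0275]
tool_rot: [-180.0, -0.0, -168.8]
force: [-0.2, -0.5, -0.0]
grip_width: 0.0355
grasp_force: 20.0
```

Emit:
servo_tool --series '[[[0, 0, 0.03, 0, 0, 0, 0], [0, 0, 0.05, 0, 0, 0, 0], [0, 0, 0.064, 0, 0, 0, 0], [0, 0, 0.064, 0, 0, 0, 0], [0, 0, 0.064, 0, 0, 0, 0.6], [0, 0, 0.064, 0, 0, 0, 0.6], [0, 0, 0.064, 0, 0, 0, 0.6], [0, 0, 0.064, 0, 0, 0, 0.6], [0, 0, 0.0, 0, 0, 0, 0.6], [0, 0, -0.1, 0, 0, 0, 0.7], [0, 0, -0.2, 0, 0, 0, 0.8], [0, 0, -0.3, 0, 0, 0, 0.8]]]'

```text
time_s: 11.68
tool_pos: [0.52, 0.3097, 0.1184]
tool_rot: [-180.0, -0.0, -168.8]
force: [0.2, 0.7, 0.5]
grip_width: 0.0647
grasp_force: 0.0
```

```bash
python3 - <<'E'
from plan import *
Y=191.2
plan((.5208,.3103,.118,Y),[[(.51,.05,.118,129)],[(.4443,-.1276,.11,67.3)],[(.4443,-.1276,.10,67.3),(.4443,-.1276,.006,67.3)],
 [(.4443,-.1276,.10,67.3)],[(.50,.10,.1,90)],[(.4295,.2924,.1,101.14)]])
E
```

```text
[0.204, -0.844, -0.0, 0.0, -0.0, 0.346] (0.51, 0.05, 0.118, 129)
--
[-0.322, -0.543, 0.027, 0.0, -0.0, 0.343] (0.4443, -0.1276, 0.11, 67.3)
--
[0.0, -0.0, 0.033, 0.0, 0.0, 0.0] (0.4443, -0.1276, 0.1, 67.3)
[0.0, -0.0, 0.347, 0.0, 0.0, 0.0] (0.4443, -0.1276, 0.006, 67.3)
--
[0.0, 0.0, -0.313, 0.0, 0.0, 0.0] (0.4443, -0.1276, 0.1, 67.3)
--
[0.772, -0.121, -0.0, 0.0, 0.0, -0.126] (0.5, 0.1, 0.1, 90)
--
[0.641, -0.235, -0.0, -0.0, 0.0, -0.062] (0.4295, 0.2924, 0.1, 101.14)
--
```

Emit:
servo_tool --series '[[[0.204, -0.844, 0, 0, 0, 0.346, 1], [0.204, -0.844, 0, 0, 0, 0.346, 1], [0.204, -0.844, 0, 0, 0, 0.346, 1], [0.204, -0.844, 0, 0, 0, 0.346, 1], [0.204, -0.844, 0, 0, 0, 0.346, 1], [0.204, -0.844, 0, 0, 0, 0.346, 1], [0.204, -0.844, 0, 0, 0, 0.346, 1], [0.204, -0.844, 0, 0, 0, 0.346, 1], [0.204, -0.844, 0, 0, 0, 0.346, 1], [0.204, -0.844, 0, 0, 0, 0.346, 1], [0.204, -0.844, 0, 0, 0, 0.346, 1]]]'

```text
time_s: 12.6
tool_pos: [0.5094, 0.0498, 0.1174]
tool_rot: [180.0, 0.0, 129.1]
force: [-1.3, -0.0, -0.1]
grip_width: 0.0871
grasp_force: 0.0
```

Emit:
servo_tool --series '[[[-0.322, -0.543, 0.03, 0, 0, 0.343, 1], [-0.322, -0.543, 0.03, 0, 0, 0.343, 1], [-0.322, -0.543, 0.03, 0, 0, 0.343, 1], [-0.322, -0.543, 0.03, 0, 0, 0.343, 1], [-0.322, -0.543, 0.03, 0, 0, 0.343, 1], [-0.322, -0.543, 0.03, 0, 0, 0.343, 1], [-0.322, -0.543, 0.03, 0, 0, 0.343, 1], [-0.322, -0.543, 0.03, 0, 0, 0.343, 1], [-0.322, -0.543, 0.03, 0, 0, 0.343, 1], [-0.322, -0.543, 0.03, 0, 0, 0.343, 1], [-0.322, -0.543, 0.03, 0, 0, 0.343, 1], [-0.322, -0.543, 0.03, 0, 0, 0.343, 1]]]'

```text
time_s: 13.6
tool_pos: [0.4434, -0.1276, 0.1083]
tool_rot: [180.0, -0.0, 67.4]
force: [0.2, 0.8, 0.5]
grip_width: 0.0872
grasp_force: 0.0
```

Emit:
servo_tool --series '[[[0, 0, 0.1, 0, 0, 0, 1], [0, 0, 0.2, 0, 0, 0, 1], [0, 0, 0.28, 0, 0, 0, 1], [0, 0, 0.33, 0, 0, 0, 1], [0, 0, 0.34, 0, 0, 0, 1], [0, 0, 0.34, 0, 0, 0, 0], [0, 0, 0.34, 0, 0, 0, 0], [0, 0, 0.34, 0, 0, 0, 0], [0, 0, 0.34, 0, 0, 0, 0], [0, 0, 0.34, 0, 0, 0, 0], [0, 0, 0.34, 0, 0, 0, 0], [0, 0, 0.34, 0, 0, 0, 0]]]' --grip_force 40

```text
time_s: 14.6
tool_pos: [0.4436, -0.1278, 0.0067]
tool_rot: [180.0, -0.0, 67.2]
force: [-0.9, 0.4, 3.5]
grip_width: 0.0494
grasp_force: 40.0
```

Emit:
servo_tool --series '[[[0, 0, 0, 0, 0, 0, 0], [0, 0, 0, 0, 0, 0, 0], [0, 0, 0, 0, 0, 0, 0]]]'

```text
time_s: 14.85
tool_pos: [0.4437, -0.1278, 0.0067]
tool_rot: [180.0, -0.0, 67.2]
force: [-0.8, 0.7, 4.7]
grip_width: 0.0496
grasp_force: 40.0
```

Emit:
servo_tool --series '[[[0, 0, -0.06, 0, 0, 0, 0], [0, 0, -0.15, 0, 0, 0, 0], [0, 0, -0.25, 0, 0, 0, 0], [0.05, -0.01, -0.333, 0, 0, 0, 0], [0.14, -0.02, -0.333, 0, 0, -0.02, 0], [0.23, -0.04, -0.333, 0, 0, -0.04, 0], [0.32, -0.05, -0.333, 0, 0, -0.05, 0], [0.42, -0.07, -0.333, 0, 0, -0.07, 0], [0.52, -0.08, -0.333, 0, 0, -0.09, 0], [0.62, -0.1, -0.333, 0, 0, -0.11, 0], [0.71, -0.11, -0.333, 0, 0, -0.12, 0], [0.772, -0.121, -0.333, 0, 0, -0.126, 0]]]'

```text
time_s: 15.85
tool_pos: [0.4992, 0.1027, 0.1051]
tool_rot: [-179.9, -0.0, 90.1]
force: [-0.0, -0.0, -4.3]
grip_width: 0.0499
grasp_force: 40.0
```

Emit:
servo_tool --series '[[[0.06, -0.02, 0, 0, 0, -0.01, 0], [0.14, -0.05, 0, 0, 0, -0.02, 0], [0.22, -0.08, 0, 0, 0, -0.03, 0], [0.31, -0.11, 0, 0, 0, -0.04, 0], [0.4, -0.15, 0, 0, 0, -0.05, 0], [0.49, -0.18, 0, 0, 0, -0.06, 0], [0.58, -0.21, 0, 0, 0, -0.062, 0], [0.641, -0.235, 0, 0, 0, -0.062, 0], [0.641, -0.235, 0.08, 0, 0, -0.062, 0], [0.641, -0.235, 0.16, 0, 0, -0.062, 0], [0.641, -0.235, 0.2, 0, 0, -0.062, 0], [0.641, -0.235, 0.2, 0, 0, -0.062, 0]]]'

```text
time_s: 16.85
tool_pos: [0.427, 0.2895, 0.0427]
tool_rot: [-179.6, 0.2, 101.0]
force: [-1.5, -0.6, -3.8]
grip_width: 0.0497
grasp_force: 40.0
```

Emit:
servo_tool --series '[[[0, 0, 0.03, 0, 0, 0, 0], [0, 0, 0.05, 0, 0, 0, 0], [0, 0, 0.05, 0, 0, 0, 0], [0, 0, 0.05, 0, 0, 0, 0]]]'

```text
time_s: 17.18
tool_pos: [0.4301, 0.2921, 0.0315]
tool_rot: [180.0, -0.0, 101.0]
force: [0.1, 0.2, -2.7]
grip_width: 0.0502
grasp_force: 40.0
```

Emit:
servo_tool --series '[[[0, 0, 0.03, 0, 0, 0, 0], [0, 0, 0.05, 0, 0, 0, 0], [0, 0, 0.064, 0, 0, 0, 0], [0, 0, 0.064, 0, 0, 0, 0], [0, 0, 0.064, 0, 0, 0, 0.7], [0, 0, 0.064, 0, 0, 0, 0.7], [0, 0, 0.064, 0, 0, 0, 0.7], [0, 0, 0.064, 0, 0, 0, 0.7], [0, 0, 0.0, 0, 0, 0, 0.7], [0, 0, -0.1, 0, 0, 0, 0.7], [0, 0, -0.2, 0, 0, 0, 0.8], [0, 0, -0.3, 0, 0, 0, 0.8]]]'

```text
time_s: 18.18
tool_pos: [0.4296, 0.2921, 0.1224]
tool_rot: [-180.0, 0.0, 101.0]
force: [-0.3, 1.1, 0.6]
grip_width: 0.0666
grasp_force: 0.0
```

```bash
python3 - <<'E'
from plan import *
Y=175.56
plan((.4295,.2924,.1215,101.14),[[(.458,.1378,.1,Y)],[(.458,.1378,.01,Y)],[(.458,.1378,.12,Y)],[(.52,-.08,.12,Y)],[(.4953,-.2980,.12,Y)]])
E
```

```text
[-0.524, -0.006, 0.072, 0.0, 0.0, -0.413] (0.458, 0.1378, 0.1, 175.56)
--
[0.0, -0.0, 0.3, 0.0, 0.0, 0.0] (0.458, 0.1378, 0.01, 175.56)
--
[0.0, 0.0, -0.367, 0.0, 0.0, 0.0] (0.458, 0.1378, 0.12, 175.56)
--
[-0.262, -0.708, -0.0, 0.0, 0.0, 0.0] (0.52, -0.08, 0.12, 175.56)
--
[0.026, -0.731, -0.0, 0.0, 0.0, 0.0] (0.4953, -0.298, 0.12, 175.56)
--
```

Emit:
servo_tool --series '[[[-0.524, -0.006, 0.072, 0, 0, -0.413, 0.9], [-0.524, -0.006, 0.072, 0, 0, -0.413, 0.9], [-0.524, -0.006, 0.072, 0, 0, -0.413, 0.9], [-0.524, -0.006, 0.072, 0, 0, -0.413, 0.9], [-0.524, -0.006, 0.072, 0, 0, -0.413, 0.9], [-0.524, -0.006, 0.072, 0, 0, -0.413, 0.9], [-0.524, -0.006, 0.072, 0, 0, -0.413, 0.9], [-0.524, -0.006, 0.072, 0, 0, -0.413, 0.9], [-0.524, -0.006, 0.072, 0, 0, -0.413, 0.9], [-0.524, -0.006, 0.072, 0, 0, -0.413, 0.9], [-0.524, -0.006, 0.072, 0, 0, -0.413, 0.9], [-0.524, -0.006, 0.072, 0, 0, -0.413, 0.9]]]'

```text
time_s: 19.18
tool_pos: [0.4582, 0.1376, 0.0998]
tool_rot: [180.0, 0.0, 175.5]
force: [-0.2, 1.1, -0.0]
grip_width: 0.0782
grasp_force: 0.0
```

Emit:
servo_tool --series '[[[0, 0, 0, 0, 0, 0, 0.9], [0, 0, 0, 0, 0, 0, 0.9], [0, 0, 0.1, 0, 0, 0, 0.9], [0, 0, 0.15, 0, 0, 0, 0.9], [0, 0, 0.15, 0, 0, 0, 0.9]]]'

```text
time_s: 19.6
tool_pos: [0.4554, 0.1366, 0.0517]
tool_rot: [-179.8, -0.3, 175.2]
force: [-0.5, -1.1, 0.2]
grip_width: 0.0783
grasp_force: 0.0
```

Now down and grip (TCP at about 10 mm), then lift.

Emit:
servo_tool --series '[[[0, 0, 0.07, 0, 0, 0, 0.9], [0, 0, 0.12, 0, 0, 0, 0.9], [0, 0, 0.15, 0, 0, 0, 0.9], [0, 0, 0.15, 0, 0, 0, 0.9], [0, 0, 0.15, 0, 0, 0, 0], [0, 0, 0.15, 0, 0, 0, 0], [0, 0, 0.15, 0, 0, 0, 0], [0, 0, 0.15, 0, 0, 0, 0], [0, 0, 0.15, 0, 0, 0, 0], [0, 0, 0.15, 0, 0, 0, 0], [0, 0, 0.15, 0, 0, 0, 0], [0, 0, 0.15, 0, 0, 0, 0]]]' --grip_force 35

```text
time_s: 20.6
tool_pos: [0.4581, 0.1377, 0.0097]
tool_rot: [180.0, 0.0, 175.3]
force: [0.0, -1.0, 0.1]
grip_width: 0.0343
grasp_force: 35.0
```

Emit:
servo_tool --series '[[[0, 0, 0, 0, 0, 0, 0], [0, 0, 0, 0, 0, 0, 0], [0, 0, 0, 0, 0, 0, 0]]]'

```text
time_s: 20.85
tool_pos: [0.458, 0.1376, 0.0097]
tool_rot: [180.0, 0.0, 175.3]
force: [-1.7, 0.4, 2.1]
grip_width: 0.034
grasp_force: 35.0
```

Emit:
servo_tool --series '[[[0, 0, -0.06, 0, 0, 0, 0], [0, 0, -0.16, 0, 0, 0, 0], [0, 0, -0.26, 0, 0, 0, 0], [-0.02, -0.05, -0.34, 0, 0, 0, 0], [-0.05, -0.14, -0.34, 0, 0, 0, 0], [-0.09, -0.23, -0.34, 0, 0, 0, 0], [-0.12, -0.32, -0.34, 0, 0, 0, 0], [-0.15, -0.42, -0.34, 0, 0, 0, 0], [-0.19, -0.52, -0.34, 0, 0, 0, 0], [-0.23, -0.62, -0.34, 0, 0, 0, 0], [-0.262, -0.708, -0.34, 0, 0, 0, 0], [-0.262, -0.708, -0.34, 0, 0, 0, 0]]]'

```text
time_s: 21.85
tool_pos: [0.5194, -0.088, 0.1115]
tool_rot: [-179.8, 0.1, 174.9]
force: [-0.2, -0.7, -1.3]
grip_width: 0.034
grasp_force: 35.0
```

Emit:
servo_tool --series '[[[0, -0.08, 0, 0, 0, 0, 0], [0.01, -0.17, 0, 0, 0, 0, 0], [0.01, -0.27, 0, 0, 0, 0, 0], [0.01, -0.37, 0, 0, 0, 0, 0], [0.02, -0.47, 0, 0, 0, 0, 0], [0.02, -0.57, 0, 0, 0, 0, 0], [0.026, -0.67, 0, 0, 0, 0, 0], [0.026, -0.731, 0, 0, 0, 0, 0], [0.026, -0.731, 0.08, 0, 0, 0, 0], [0.026, -0.731, 0.16, 0, 0, 0, 0], [0.026, -0.731, 0.23, 0, 0, 0, 0], [0.026, -0.731, 0.24, 0, 0, 0, 0]]]'

```text
time_s: 22.85
tool_pos: [0.4903, -0.2964, 0.0351]
tool_rot: [179.8, -0.4, 175.3]
force: [-0.7, 0.9, -2.9]
grip_width: 0.0343
grasp_force: 35.0
```

Emit:
servo_tool --series '[[[0, 0, 0, 0, 0, 0, 0], [0, 0, 0, 0, 0, 0, 0], [0, 0, 0, 0, 0, 0, 0]]]'

```text
time_s: 23.1
tool_pos: [0.4946, -0.2989, 0.041]
tool_rot: [-180.0, 0.1, 175.4]
force: [0.0, 1.1, -1.1]
grip_width: 0.0344
grasp_force: 35.0
```

Emit:
servo_tool --series '[[[0, 0, 0.03, 0, 0, 0, 0], [0, 0, 0.06, 0, 0, 0, 0], [0, 0, 0.08, 0, 0, 0, 0], [0, 0, 0.082, 0, 0, 0, 0], [0, 0, 0.082, 0, 0, 0, 0.6], [0, 0, 0.082, 0, 0, 0, 0.6], [0, 0, 0.082, 0, 0, 0, 0.6], [0, 0, 0.082, 0, 0, 0, 0.6], [0, 0, 0.02, 0, 0, 0, 0.6], [0, 0, -0.1, 0, 0, 0, 0.7], [0, 0, -0.2, 0, 0, 0, 0.8], [0, 0, -0.32, 0, 0, 0, 0.8]]]'

```text
time_s: 24.1
tool_pos: [0.4926, -0.2981, 0.1362]
tool_rot: [180.0, -0.1, 175.3]
force: [1.2, 0.5, -0.1]
grip_width: 0.0639
grasp_force: 0.0
```

```bash
python3 - <<'E'
from plan import *
Y=175.56
plan((.4953,-.298,.136,Y),[[(.58,-.05,.16,Y)],[(.6956,.149,.14,Y)],[(.6956,.149,.045,Y)],[(.6956,.149,.14,Y)],[(.64,-.08,.14,Y)],[(.5701,-.3038,.14,Y)]])
E
```

```text
[-0.217, 0.846, -0.08, 0.0, 0.0, 0.0] (0.58, -0.05, 0.16, 175.56)
--
[-0.333, 0.691, 0.067, 0.0, 0.0, 0.0] (0.6956, 0.149, 0.14, 175.56)
--
[0.0, -0.0, 0.317, 0.0, 0.0, 0.0] (0.6956, 0.149, 0.045, 175.56)
--
[0.0, 0.0, -0.317, 0.0, 0.0, 0.0] (0.6956, 0.149, 0.14, 175.56)
--
[0.126, -0.775, -0.0, 0.0, 0.0, 0.0] (0.64, -0.08, 0.14, 175.56)
--
[0.175, -0.762, -0.0, 0.0, 0.0, 0.0] (0.5701, -0.3038, 0.14, 175.56)
--
```

Emit:
servo_tool --series '[[[-0.217, 0.846, -0.08, 0, 0, 0, 1], [-0.217, 0.846, -0.08, 0, 0, 0, 1], [-0.217, 0.846, -0.08, 0, 0, 0, 1], [-0.217, 0.846, -0.08, 0, 0, 0, 1], [-0.217, 0.846, -0.08, 0, 0, 0, 1], [-0.217, 0.846, -0.08, 0, 0, 0, 1], [-0.217, 0.846, -0.08, 0, 0, 0, 1], [-0.217, 0.846, -0.08, 0, 0, 0, 1], [-0.217, 0.846, -0.08, 0, 0, 0, 1]]]'

```text
time_s: 24.85
tool_pos: [0.5791, -0.0502, 0.1596]
tool_rot: [-180.0, 0.0, 175.5]
force: [-0.2, -1.3, -0.3]
grip_width: 0.0869
grasp_force: 0.0
```

Emit:
servo_tool --series '[[[-0.333, 0.691, 0.067, 0, 0, 0, 1], [-0.333, 0.691, 0.067, 0, 0, 0, 1], [-0.333, 0.691, 0.067, 0, 0, 0, 1], [-0.333, 0.691, 0.067, 0, 0, 0, 1], [-0.333, 0.691, 0.067, 0, 0, 0, 1], [-0.333, 0.691, 0.067, 0, 0, 0, 1], [-0.333, 0.691, 0.067, 0, 0, 0, 1], [-0.333, 0.691, 0.067, 0, 0, 0, 1], [-0.333, 0.691, 0.067, 0, 0, 0, 1], [-0.333, 0.691, 0.067, 0, 0, 0, 1]]]'

```text
time_s: 25.68
tool_pos: [0.6955, 0.1437, 0.14]
tool_rot: [-179.9, 0.0, 175.1]
force: [-0.3, 0.5, -0.3]
grip_width: 0.087
grasp_force: 0.0
```

Emit:
servo_tool --series '[[[0, 0, 0, 0, 0, 0, 1], [0, 0, 0, 0, 0, 0, 1], [0, 0, 0, 0, 0, 0, 1]]]'

```text
time_s: 25.93
tool_pos: [0.6954, 0.1467, 0.14]
tool_rot: [180.0, 0.0, 175.3]
force: [0.4, 0.2, 0.1]
grip_width: 0.0868
grasp_force: 0.0
```

Emit:
servo_tool --series '[[[0, 0, 0.08, 0, 0, 0, 1], [0, 0, 0.16, 0, 0, 0, 1], [0, 0, 0.24, 0, 0, 0, 1], [0, 0, 0.3, 0, 0, 0, 1], [0, 0, 0.315, 0, 0, 0, 1], [0, 0, 0.315, 0, 0, 0, 0.6], [0, 0, 0.315, 0, 0, 0, 0], [0, 0, 0.315, 0, 0, 0, 0], [0, 0, 0.315, 0, 0, 0, 0], [0, 0, 0.315, 0, 0, 0, 0], [0, 0, 0.315, 0, 0, 0, 0], [0, 0, 0.315, 0, 0, 0, 0]]]' --grip_force 45

```text
time_s: 26.93
tool_pos: [0.6956, 0.1478, 0.0455]
tool_rot: [180.0, 0.0, 175.3]
force: [0.1, 0.6, 0.7]
grip_width: 0.0484
grasp_force: 0.0
```

Emit:
servo_tool --series '[[[0, 0, 0, 0, 0, 0, 0], [0, 0, 0, 0, 0, 0, 0], [0, 0, 0, 0, 0, 0, 0], [0, 0, 0, 0, 0, 0, 0], [0, 0, 0, 0, 0, 0, 0]]]'

```text
time_s: 27.35
tool_pos: [0.6955, 0.1479, 0.0452]
tool_rot: [180.0, 0.0, 175.3]
force: [0.4, 1.1, 1.2]
grip_width: 0.039
grasp_force: 44.8
```

Emit:
servo_tool --series '[[[0, 0, -0.05, 0, 0, 0, 0], [0, 0, -0.13, 0, 0, 0, 0], [0, 0, -0.22, 0, 0, 0, 0], [0, 0, -0.29, 0, 0, 0, 0], [0.01, -0.03, -0.3, 0, 0, 0, 0], [0.02, -0.1, -0.3, 0, 0, 0, 0], [0.03, -0.19, -0.3, 0, 0, 0, 0], [0.05, -0.29, -0.3, 0, 0, 0, 0], [0.06, -0.39, -0.3, 0, 0, 0, 0], [0.08, -0.49, -0.3, 0, 0, 0, 0], [0.1, -0.6, -0.3, 0, 0, 0, 0], [0.126, -0.7, -0.3, 0, 0, 0, 0]]]'

```text
time_s: 28.35
tool_pos: [0.6385, -0.0614, 0.1335]
tool_rot: [-179.9, -0.2, 175.3]
force: [0.7, -1.3, -3.3]
grip_width: 0.0387
grasp_force: 44.8
```

Emit:
servo_tool --series '[[[0.02, -0.1, 0, 0, 0, 0, 0], [0.04, -0.2, 0, 0, 0, 0, 0], [0.06, -0.3, 0, 0, 0, 0, 0], [0.09, -0.4, 0, 0, 0, 0, 0], [0.11, -0.5, 0, 0, 0, 0, 0], [0.13, -0.6, 0, 0, 0, 0, 0], [0.15, -0.7, 0, 0, 0, 0, 0], [0.17, -0.78, 0, 0, 0, 0, 0], [0.175, -0.837, 0, 0, 0, 0, 0], [0.175, -0.837, 0, 0, 0, 0, 0], [0.175, -0.837, 0, 0, 0, 0, 0], [0.175, -0.837, 0, 0, 0, 0, 0]]]'

```text
time_s: 29.35
tool_pos: [0.5672, -0.3034, 0.1339]
tool_rot: [179.9, -0.1, 175.3]
force: [0.4, 0.9, -4.4]
grip_width: 0.0386
grasp_force: 44.8
```

Emit:
servo_tool --series '[[[0, 0, 0.06, 0, 0, 0, 0], [0, 0, 0.13, 0, 0, 0, 0], [0, 0, 0.2, 0, 0, 0, 0], [0, 0, 0.24, 0, 0, 0, 0], [0, 0, 0.24, 0, 0, 0, 0], [0, 0, 0.26, 0, 0, 0, 0], [0, 0, 0.28, 0, 0, 0, 0], [0, 0, 0.281, 0, 0, 0, 0], [0, 0, 0.281, 0, 0, 0, 0]]]'

```text
time_s: 30.1
tool_pos: [0.5682, -0.3045, 0.0511]
tool_rot: [180.0, 0.0, 175.3]
force: [-0.5, 0.7, -4.3]
grip_width: 0.0386
grasp_force: 44.8
```

Emit:
servo_tool --series '[[[0, 0, 0.003, 0, 0, 0, 0], [0, 0, 0.004, 0, 0, 0, 0], [0, 0, 0.004, 0, 0, 0, 0]]]'

```text
time_s: 30.35
tool_pos: [0.5683, -0.3048, 0.0502]
tool_rot: [-180.0, 0.1, 175.3]
force: [-0.2, -0.3, -2.4]
grip_width: 0.0386
grasp_force: 44.8
```

Nearly seated, so release and raise straight up past the 100 mm peg, then back off clear of the cameras.

Emit:
servo_tool --series '[[[0, 0, 0.001, 0, 0, 0, 0.55], [0, 0, 0.001, 0, 0, 0, 0.7], [0, 0, 0.001, 0, 0, 0, 0.8], [0, 0, 0.001, 0, 0, 0, 0.8], [0, 0, 0.001, 0, 0, 0, 0.8], [0, 0, 0.001, 0, 0, 0, 0.8], [0, 0, -0.08, 0, 0, 0, 0.8], [0, 0, -0.18, 0, 0, 0, 0.8], [0, 0, -0.3, 0, 0, 0, 0.8], [0, 0, -0.42, 0, 0, 0, 0.8], [0, 0, -0.5, 0, 0, 0, 0.8], [0, 0, -0.5, 0, 0, 0, 0.8]]]'

```text
time_s: 31.35
tool_pos: [0.5707, -0.3066, 0.2064]
tool_rot: [-179.8, 0.6, 175.3]
force: [0.8, -0.7, 0.3]
grip_width: 0.07
grasp_force: 0.0
```

Emit:
servo_tool --series '[[[0.1, -0.7, -0.1, 0, 0, 0, 0.8], [0.1, -0.7, -0.1, 0, 0, 0, 0.8], [0.1, -0.7, -0.1, 0, 0, 0, 0.8], [0.1, -0.7, -0.1, 0, 0, 0, 0.8], [0.1, -0.7, -0.1, 0, 0, 0, 0.8], [0.1, -0.7, -0.1, 0, 0, 0, 0.8], [0.1, -0.7, -0.1, 0, 0, 0, 0.8], [0.1, -0.7, -0.1, 0, 0, 0, 0.8]]]'

```text
time_s: 32.02
tool_pos: [0.5206, -0.5114, 0.2285]
tool_rot: [179.9, -0.0, 175.3]
force: [0.8, 0.9, -0.1]
grip_width: 0.0696
grasp_force: 0.0
```

```bash
python3 - <<'E'
from h import *
I=[]
for n in ('top','scene'):
    c=cam(n); I.append(c['frame'][:,:,::-1]); P=cloud(c)
    for nm,x,y,r,z0,z1 in (('plug',.5904,.3241,.03,.036,.046),('spacer',.5208,.3103,.03,.016,.028),('stem',.4295,.2924,.055,.035,.046),('driver',.4953,-.298,.03,.032,.044),('peg',.5701,-.3038,.035,.098,.112),('short',.578,-.016,.03,.05,.06),('clamp',.706,0,.04,.011,.02)):
        q=P[(c['depth']>0)&(np.hypot(P[...,0]-x,P[...,1]-y)<r)&(P[...,2]>z0)&(P[...,2]<z1)]
        if len(q): (a,b),w=cv2.minEnclosingCircle(q[:,:2].astype(np.float32)); print(n,nm,len(q),round(a,4),round(b,4),'r',round(w,4),'z',np.median(q[:,2]).round(4), 'off',round(a-x,4),round(b-y,4))
        else: print(n,nm,'none')
cv2.imwrite('pics/end.png',cv2.resize(cv2.hconcat(I),(800,300),interpolation=cv2.INTER_AREA))
E
```

```text
top plug 66 0.5906 0.3235 r 0.0102 z 0.0405 off 0.0002 -0.0006
top spacer 98 0.52 0.3097 r 0.0187 z 0.0204 off -0.0008 -0.0006
top stem 848 0.4275 0.2934 r 0.0448 z 0.0397 off -0.002 0.001
top driver 211 0.4935 -0.2966 r 0.0178 z 0.038 off -0.0018 0.0014
top peg 161 0.5693 -0.304 r 0.0203 z 0.105 off -0.0008 -0.0002
top short 90 0.5774 -0.0159 r 0.0159 z 0.0551 off -0.0006 0.0001
top clamp 129 0.7057 0.0005 r 0.0248 z 0.0152 off -0.0003 0.0005
scene plug 198 0.5916 0.3243 r 0.0103 z 0.041 off 0.0012 0.0002
scene spacer 251 0.5209 0.3096 r 0.0185 z 0.0205 off 0.0001 -0.0007
scene stem 1526 0.431 0.295 r 0.046 z 0.0401 off 0.0015 0.0026
scene driver 145 0.4933 -0.2982 r 0.0201 z 0.0387 off -0.002 -0.0002
scene peg 191 0.5691 -0.3035 r 0.0209 z 0.1038 off -0.001 0.0003
scene short 156 0.5763 -0.0155 r 0.0172 z 0.0555 off -0.0017 0.0005
scene clamp 257 0.7056 0.0007 r 0.025 z 0.0156 off -0.0004 0.0007
```

View pics/end.png

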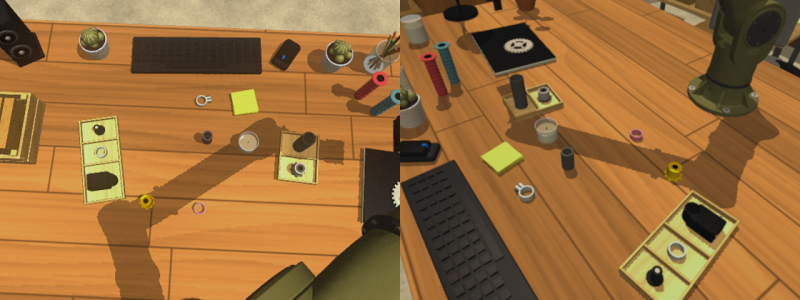

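All five parts sit flat in their cells: plug (99,129), spacer (100,153) and stem (102,181) in the front tray, peg (303,142) and driver (298,168) in the rear tray. The short peg and clamp have not moved. Handing in.

```bash
python3 -c "
from cell import env; print(env.sign_off())"
```

```text
the job is handed in; nothing more can be done
None
```

Both orders are made up and handed in; the final camera check showed all five parts flat and centred in their cells to within about 3 mm, with the short peg and seat clamp where they stood.

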